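# Vent the gas-tight culture box and hold its lid open

### The arm

A 6-joint arm with a two-finger parallel gripper is mounted at the origin on the work surface; the furniture and walls round the work are solid. World frame = base frame: x ahead of the robot, y to its left, z up, the work surface at z = 0. Lengths are in m, angles in rad, forces in N, time in s.
With the tool pointing down it reaches from about 0.35 to 0.775 m from the base axis. Payload 7.3 kg.
Tool frame: the origin (TCP) lies at the very end of the fingers, on their centre line; the grasp point (between the pads) lies 19 mm behind it; z points along the fingers, y is the direction in which the jaws open and shut (so a half turn about z gives the same grasp; the last joint's range is limited). The gripper opens to 92 mm and grips with 3 to 60 N. Pads are 19 mm wide; open, the fingers measure 130 mm over their backs; the gripper's body (75 mm by 190 mm) begins 47 mm behind the grasp point.
Start: joints at [1.163, 0.342, 1.524, -0, 1.275, -0.146], TCP at [0.136, 0.507, 0.206] pointing down, gripper open.
Joint ranges: [-2.53, 2.53], [-0.77, 2.02], [0.04, 2.7], [-1, 4.14], [0.28, 2.66], [-3.11, 3.11]. Speed limits (rad/s): [2.57, 2.57, 3.14, 3.14, 3.14, 3.14].

### API

Orientations are given as [roll, pitch, yaw] about the fixed x, y, z axes, in that order (R = Rz(yaw) Ry(pitch) Rx(roll)).
In Python, from cell import robot gives the robot as it stands.
- The arm moves only by the shell command python3 -m pendant 'ROWS' [OPENING] [FORCE]. ROWS is JSON, a list of rows, each a list of 2 entries, a list of its own where there are three numbers: the shift along the tool's x, y, z in mm, then the turn about the tool's z in degrees. In form: [[[x, y, z], turn], ...]. A call has 1 to 10 rows; each row is the pose to reach, as a shift and turn from the pose measured when the call began, along the tool's axes at that moment; what a row does not reach only later rows make up. A row lasts 1/12 s, in which the tool goes at most 41.7 mm and 7.16 degrees, less where a joint would pass 70% of its speed; a pose out of reach is approached as far as the arm can. A call with a gripper value outside its range is refused whole. OPENING is the opening, from 0 (shut) to 1 (fully open), set as the call begins (- or left out, the last holds). The fingers move at their own pace and stop on an object; FORCE is the grip in N (left out, the last holds). Time passes only in rows, so rows that repeat a pose let the fingers close. It gives the time, the measured TCP pose, the force and the opening at its end, in the units of the state.
- robot.observe(): the state, without advancing time (a new reading comes with each control period).
- robot.read_camera(name): name is "scene" or "side" or "wrist"; returns the picture (400x640x3 uint8, red, green, blue); there is no depth.
- robot.calibration(name): a dict with "vfov" (degrees; the focal length in pixels is half the picture's height over the tangent of half this angle, whatever the lens; pixels are square), "cx", "cy" (the principal point, pixels), "k1" (the pictures are not rectified: a ray, as slopes to the right and down, at radius r is drawn at 1 + k1 r^2 times it, then the intrinsics apply), "rvec" (rotation vector, rad) and "tvec" (3), from world to camera coordinates, as OpenCV has them. Camera axes: x right, y down, z forward; pixel columns grow to the right and rows downward; lengths in m; the calibration is good to about 2 mm. A picture is of the moment at which its call begins: read the wrist's pose just before it. calibration takes no time and is no camera call; for the wrist camera it gives the pose at the moment of the call.
- robot.hand_in(): hands the job in, once; it reports no verdict.
Trained networks look in the newest picture that a camera, given by its name, has taken for a name from the list of things; names that differ only in an ending like _2 or _b are one class to them, and where a whole thing is asked for, a point or a joint stands for the part that bears it (a point fixed in the world has none). Each returns a list of dicts, best first, with "p" (0 to 1); they miss things now and then, are a little off and sometimes report something else, mostly with a low value. They report only what shows in the picture. A call takes as long as a camera call.
- robot.find_in(camera, query): "xy" ([column, row] as shares, 0 to 1, of the picture: columns of its width, rows of its height, amid what is visible of it).
The state is a dict: "time": time; "qpos": joint angles; "qvel": joint speeds; "joint_efforts": joint torques, N m; "tool_pos": TCP position; "tool_rot": TCP orientation; "contact_force": force on the tool from outside, world axes, zero at the start; "torque": the same for the moment, N m; "opening": finger opening in m.
Only numpy, scipy, OpenCV 4.12 (cv2) and the standard library are available. Lean on these libraries where they do the work, as an engineer would, in place of code of your own. Each camera call takes 0.05 s, during which the arm holds its last target.

### The job

The gas-tight culture box is to be opened so that a colleague can take out the dishes. Press the blue vent paddle on the box's right side fully down against its spring, keep it down for about a second and let it come back up; then pull the orange latch tab on the lid's nose sideways, away from the vent, against its spring, lift the nose off the ball stud and raise the lid to about 45 degrees. Finish with the gripper still holding the lid up there, steady (it falls shut by itself), and leave the dishes and everything else on the bench standing where they are.

Things in the scene. Friction and masses are not known exactly. Their poses are not given: they have to be found in the camera images.
- culture_box: White gas-tight box with a clear hinged lid, fixed to the bench; 200 x 200 mm, lid top 96 mm above the bench. Origin: centre of its underside, on the bench. Its x axis points from the lid's nose to the lid's hinge (away from the robot), y to the left seen from the robot, z up; its yaw (within 0.3 rad) turns everything on it. On its right side (-y) is a steel vent block, 40 mm wide, out to y = -154 mm.
- vent_paddle (a joint): Blue vent paddle, 28 mm wide at its front, about 75 mm long, on the vent block. Hinged at its rear at (14, -134, 78) mm in the box's frame, its front end stands up toward the robot. 0 = up (rest), 0.26 rad = fully down on its stop; a spring returns it. About 4 N at the pad starts it, 8 N holds it on the stop.
- paddle_pad (a point): Point on the ribbed top of the paddle to press, 60 mm in front of its hinge; with the paddle up it is 97 mm above the bench, fully down about 15 mm lower.
- lid (a joint): Angle of the clear lid about its hinge, rad: 0 = shut, grows as the nose rises, stop at 1.3. The hinge line runs along the box's y axis at x = +113 mm, z = 86 mm in the box's frame. The lid with latch weighs about 0.5 kg (a lift of about 3 N at the nose) and falls shut unless held.
- latch (a joint): Travel of the spring latch along the box's y axis, m: 0 = shut (its steel tooth is under the ball's head, the lid cannot rise), 0.014 = stop, pulled to the left (+y). The tooth is clear of the ball beyond 0.006. Spring: 3 N to start, 9 N at the stop; it springs back when let go. The latch is carried by the lid, so a gripper on its tab can pull sideways and then lift the lid with it.
- tab_centre (a point): Grip point in the middle of the orange upright latch tab: tab 16 mm wide along the box's y, 22 mm along x, standing 36 mm tall (107 to 143 mm above the bench when shut; this point at 129 mm), at (-135, -10) mm in the box's frame when shut. Gripped across its 16 mm width it can pivot between the fingers as the lid tilts. The latch guides beside it reach up to 111 mm above the bench, so keep fingertips above 113 mm.
- lid_panel: The clear lid panel, 206 x 206 x 12 mm, with its grey nose plate (62 mm wide) at the front middle, and all it carries (latch, tab). Origin on the hinge line.
- ball_top (a point): Top of the steel ball stud (25 mm ball) on the box's front, 94 mm above the bench, at (-135, 0) mm in the box's frame; the nose sits over it.
- dish_a: Petri dish standing in the box on its floor, 61 mm across, 16 mm high; origin under its centre.
- dish_b: Second petri dish in the box, same size.
- dish_c: Third petri dish in the box, same size.
- white_bottle_a: White reagent bottle, 84 mm across, 169 mm tall, left of the box; origin under its centre.
- white_bottle_b: White reagent bottle, 92 mm across, 179 mm tall, left of the box, farther back; origin under its centre.
- wash_bottle_r: Pale wash bottle with red cap and spout, 72 mm across, 215 mm tall, right at the back; origin at its underside.
- tube_rack_r: Blue rack with four test tubes, 50 x 170 x 122 mm, on the right; origin under its centre.
- flask: Conical glass flask, 63 mm across, 108 mm tall, on the right; origin under its centre.
- dropper_red: White dropper bottle with red top, 33 mm across, 104 mm tall, front right; origin under its centre.
- dropper_brown: Brown dropper bottle, 33 mm across, 104 mm tall, front right; origin under its centre.

How it is judged:
On the way, in this order (a step that is already met when the one before it is completed fails the run):
1. the vent paddle is pressed fully down with the lid shut and kept there (value of joint vent_paddle above 0.235 rad and value of joint lid below 0.03 rad), for 0.6 s.
2. the vent paddle has come back up (value of joint vent_paddle below 0.05 rad), for 0.1 s.
3. the latch is pulled sideways, clear of the ball, while the lid is still shut (value of joint latch above 0.005 m and value of joint lid below 0.05 rad), for 0.1 s.
4. the lid's nose is lifted off the ball stud (value of joint lid above 0.2 rad), for 0.1 s.
At the end, for the whole second after the job is handed in: The lid is held by the gripper's fingers (contact force above 1 N) at 0.55 to 1.05 rad (32 to 60 degrees), moving less than 0.1 rad/s, and the vent paddle is back up (below 0.05 rad) (value of joint lid between 0.55 and 1.05 rad and not (velocity of joint lid above 0.1 rad/s) and not (velocity of joint lid below -0.1 rad/s) and contact force between the fingers and lid_panel above 1 N and value of joint vent_paddle below 0.05 rad); the arm keeps its last pose, push and grip.
It fails at once if a dish in the box, a bottle, the flask or the tube rack is shifted by more than 25 mm (distance of any of dish_a, dish_b, dish_c, white_bottle_a, white_bottle_b, wash_bottle_r, tube_rack_r, flask, dropper_red, dropper_brown from where it was at the start of the episode above 0.025 m).
It fails at once if a bottle, the flask or the tube rack is tipped over (angle between any of white_bottle_a, white_bottle_b, wash_bottle_r, tube_rack_r, flask, dropper_red, dropper_brown's own z axis and vertical above 0.5 rad).
It also fails if it takes over 54 s, if anything falls off the work surface, if the arm or the gripper's body presses on something with over 40 N, if the wrist force passes 120 N, or if a joint passes its speed limit or range.

## Working session

There is one attempt and no reset: what is moved stays moved. The work goes in short steps, Python scripts to look and compute and a shell command to move; the robot and the scene stay as the last step left them, time stands still between calls to the robot, and variables do not carry over. Pictures are saved under pics/ and viewed, and the job is handed in when it is done.

```bash
ls; mkdir -p pics; python3 - <<'E'
from cell import robot
import cv2
print(robot.observe())
for n in ["scene","side","wrist"]:
    im=robot.read_camera(n); cv2.imwrite(f"pics/{n}0.png",im[:,:,::-1]); print(n,robot.calibration(n))
for q in ["tab_centre","paddle_pad","ball_top","culture_box"]:
    for n in ["scene","side"]:
        print(q,n,robot.find_in(n,q)[:2])
E
```

```text
pics
{'time': 0.0, 'qpos': array([ 1.16297933e+00,  3.42726265e-01,  1.52498185e+00,  4.04367939e-06,
        1.27537185e+00, -1.45997493e-01]), 'qvel': array([-0.00049805, -0.00096057, -0.0009116 , -0.001261  , -0.00019887,
        0.00052423]), 'joint_efforts': array([-2.71343903e-03, -4.31224930e+01, -2.44216508e+01,  7.15126027e-02,
        5.58308023e-02, -1.36696153e-04]), 'tool_pos': array([0.13570068, 0.50673178, 0.20545541]), 'tool_rot': array([-3.14012172e+00, -2.20199158e-04,  2.87977181e+00]), 'contact_force': array([ 0.14807027, -0.67097798,  0.14716006]), 'torque': array([ 0.04913523,  0.03489041, -0.02029506]), 'opening': 0.09195951574214202}
scene {'vfov': 49.34106639816389, 'cx': 322.0121028772281, 'cy': 199.71561786340092, 'k1': -0.06965729119832144, 'rvec': array([ 1.332169  , -2.18927375,  0.93742394]), 'tvec': array([0.17051522, 0.41839175, 1.0945377 ])}
side {'vfov': 50.348091515153826, 'cx': 317.3332739122994, 'cy': 202.89631948293908, 'k1': -0.10813743391723318, 'rvec': array([ 2.15612507, -0.13039347,  0.09255285]), 'tvec': array([-0.53657488,  0.08053676,  1.29808349])}
wrist {'vfov': 60.675678943506966, 'cx': 318.4182337226634, 'cy': 198.0870707691195, 'k1': -0.021893363884425567, 'rvec': array([-2.31461577, -1.77479091, -0.24004911]), 'tvec': array([-0.52471472, -0.03306553,  0.38976165])}
tab_centre scene []
tab_centre side [{'xy': [0.4422, 0.4527], 'p': 0.47}]
paddle_pad scene []
paddle_pad side [{'xy': [0.488, 0.5385], 'p': 0.46}]
ball_top scene []
ball_top side [{'xy': [0.5012, 0.5185], 'p': 0.73}]
culture_box scene [{'xy': [0.6492, 0.5012], 'p': 0.53}]
culture_box side [{'xy': [0.5027, 0.509], 'p': 0.7}]
```

View pics/scene0.png

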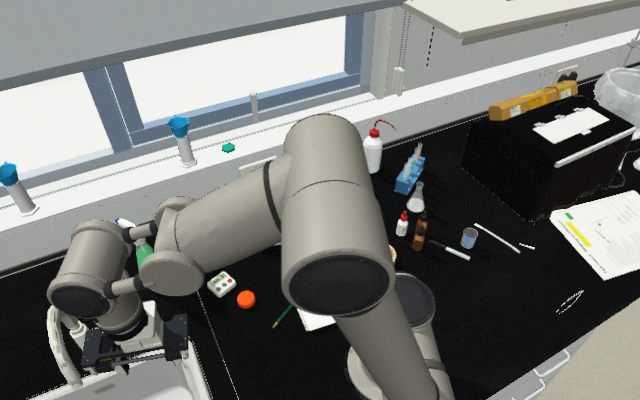

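View pics/side0.png

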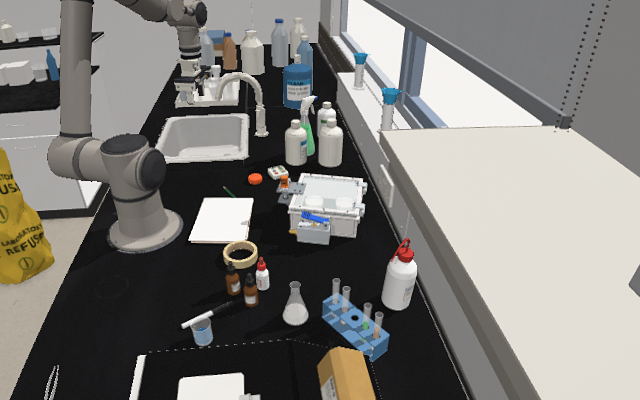

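View pics/wrist0.png

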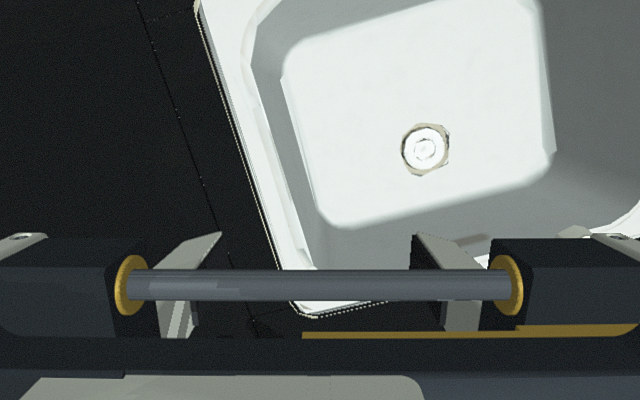

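The side view shows the box with the orange tab near (284,182) and the blue paddle near (315,217). The scene view is blocked by the arm. I'll enlarge the side view next.

```bash
cat > h.py <<'E'
import numpy as np, cv2
from cell import robot
def K(c):
    f=200/np.tan(np.radians(c["vfov"])/2); return f
def ray(c,u,v):
    f=K(c); d=np.array([(u-c["cx"])/f,(v-c["cy"])/f]); p=d.copy()
    for _ in range(20): p=d/(1+c["k1"]*(p@p))
    R=cv2.Rodrigues(c["rvec"])[0]; o=-R.T@c["tvec"]; w=R.T@np.array([p[0],p[1],1]); return o,w/np.linalg.norm(w)
def atz(c,u,v,z):
    o,w=ray(c,u,v); return o+w*(z-o[2])/w[2]
def proj(c,P):
    R=cv2.Rodrigues(c["rvec"])[0]; q=R@np.asarray(P)+c["tvec"]; p=q[:2]/q[2]; p=p*(1+c["k1"]*(p@p)); f=K(c); return np.array([c["cx"]+f*p[0],c["cy"]+f*p[1]])
E
python3 - <<'E'
import cv2
from h import *
im=cv2.imread("pics/side0.png"); x0,y0=250,150
cv2.imwrite("pics/side0z.png",cv2.resize(im[150:260,250:390],None,fx=5.4,fy=5.4,interpolation=cv2.INTER_CUBIC))
c=robot.calibration("side")
print("tab",atz(c,283,181,.129),atz(c,284,183,.129))
print("pad",atz(c,312,215.4,.097))
E
```

```text
tab [0.43668068 0.02675409 0.129     ] [0.43895988 0.01459566 0.129     ]
pad [ 0.5089291  -0.11817011  0.097     ]
```

View pics/side0z.png

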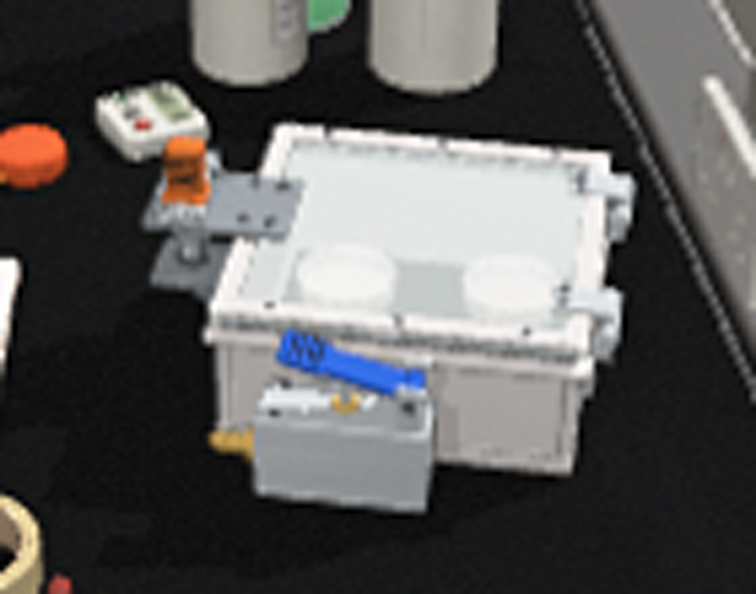

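The tab is at about (284.5,181.5), the pad ribs at about (306,215), and the lid corners are clear. I'll fit the box pose from these.

```bash
python3 - <<'E'
from h import *
from scipy.optimize import least_squares
c=robot.calibration("side")
px=lambda a,b:np.array([250+(a+.5)/5.4-.5,150+(b+.5)/5.4-.5])
obs=[((-.135,-.010,.125),px(186,170),2),((-.046,-.134,.097),px(303,350),2),((.014,-.134,.080),px(412,383),1),
((-.103,.103,.094),px(275,127),1),((.103,.103,.094),px(610,155),1),((-.103,-.103,.094),px(210,318),1),((.103,-.103,.094),px(585,350),1)]
def P(p,q):
    x,y,t=p; return np.array([x+np.cos(t)*q[0]-np.sin(t)*q[1],y+np.sin(t)*q[0]+np.cos(t)*q[1],q[2]])
s=least_squares(lambda p:np.concatenate([(proj(c,P(p,q))-o)*w for q,o,w in obs]),[.57,0,0],loss='soft_l1')
p=s.x;print("box",p)
for q,o,w in obs: print(q,(proj(c,P(p,q))-o).round(2),P(p,q).round(4))
E
```

```text
box [ 0.57218926  0.00506579 -0.27586266]
(-0.135, -0.01, 0.125) [-0.17  0.09] [0.4396 0.0322 0.125 ]
(-0.046, -0.134, 0.097) [-0.1  -0.01] [ 0.4914 -0.1113  0.097 ]
(0.014, -0.134, 0.08) [0.47 0.8 ] [ 0.5492 -0.1277  0.08  ]
(-0.103, 0.103, 0.094) [ 0.19 -0.23] [0.5011 0.1322 0.094 ]
(0.103, 0.103, 0.094) [0.17 0.05] [0.6993 0.0761 0.094 ]
(-0.103, -0.103, 0.094) [-0.31 -1.18] [ 0.445 -0.066  0.094]
(0.103, -0.103, 0.094) [ 0.68 -0.26] [ 0.6432 -0.1221  0.094 ]
```

The fit is consistent to about 1 px: box at (0.572, 0.005), yaw −0.276, so the tool's y axis already lies nearly along the box's y. I'll move across in this orientation with the gripper shut.

```bash
python3 -m pendant '[[[-15,-15,-10],0],[[-40,-40,-20],0],[[-65,-65,-25],0],[[-90,-90,-25],0],[[-115,-115,-25],0],[[-140,-140,-25],0],[[-165,-165,-25],0],[[-190,-190,-25],0],[[-215,-215,-25],0],[[-240,-240,-25],0]]' 0 20
python3 -m pendant '[[[-25,-25,0],0],[[-50,-50,0],0],[[-75,-75,0],0],[[-100,-100,0],0],[[-125,-125,0],0],[[-150,-150,0],0],[[-165,-165,0],0],[[-170,-170,0],0.8],[[-170,-170,0],0.8]]'
```

```text
time: 1.38
tool_pos: [0.306, 0.2117, 0.2314]
tool_rot: [3.141, 0.001, 2.88]
contact_force: [0.7, 0.2, -0.2]
opening: 0.0296
time: 2.13
tool_pos: [0.4268, 0.0024, 0.2312]
tool_rot: [3.141, 0.0, 2.863]
contact_force: [0.9, 0.1, -0.3]
opening: 0.0005
```

```bash
python3 - <<'E'
from h import *
for n in ["wrist","scene"]:
    im=robot.read_camera(n); cv2.imwrite(f"pics/{n}1.png",im[:,:,::-1])
c=robot.calibration("wrist"); 
for q in ["tab_centre","paddle_pad"]: 
    for n in ["wrist","scene"]:
        r=robot.find_in(n,q)[:1]; print(q,n,r)
        if r: 
            u,v=np.array(r[0]["xy"])*[640,400]; print(atz(robot.calibration(n),u,v,.129 if q[0]=="t" else .097))
p=(0.57219,0.00507,-.27586)
def P(q):
    x,y,t=p; return np.array([x+np.cos(t)*q[0]-np.sin(t)*q[1],y+np.sin(t)*q[0]+np.cos(t)*q[1],q[2]])
for q in [(-.135,-.01,.143),(-.046,-.134,.097),(-.103,-.103,.096),(-.103,.103,.096)]:
    print(q,proj(c,P(q)),proj(robot.calibration("scene"),P(q)))
E
```

```text
tab_centre wrist [{'xy': [0.5716, 0.4725], 'p': 0.56}]
[0.43482869 0.04401094 0.129     ]
tab_centre scene []
paddle_pad wrist []
paddle_pad scene [{'xy': [0.5173, 0.5085], 'p': 0.43}]
[ 0.4984097  -0.09819397  0.097     ]
(-0.135, -0.01, 0.143) [355.83522076 202.24513643] [301.37798816 218.87413634]
(-0.046, -0.134, 0.097) [226.09433348 274.00362749] [335.764033   203.43376001]
(-0.103, -0.103, 0.096) [253.86524174 220.4950778 ] [330.03881656 217.73943412]
(-0.103, 0.103, 0.096) [465.60858675 220.22763833] [263.05946201 227.60861373]
```

View pics/wrist1.png

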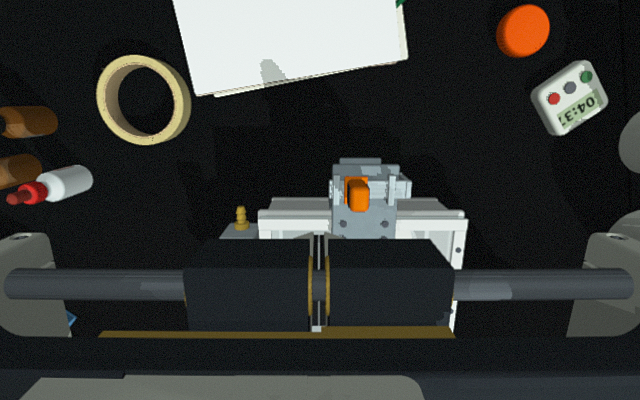

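View pics/scene1.png

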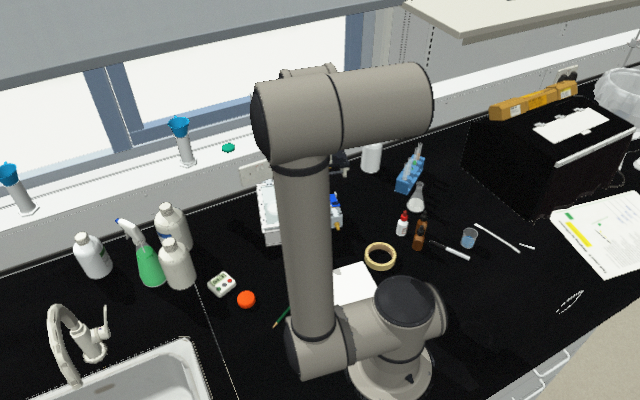

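```bash
python3 - <<'E'
import cv2
im=cv2.imread("pics/wrist1.png")
cv2.imwrite("pics/wrist1z.png",cv2.resize(im[150:250,210:480],None,fx=2.96,fy=2.96,interpolation=cv2.INTER_CUBIC))
im=cv2.imread("pics/scene1.png")
cv2.imwrite("pics/scene1z.png",cv2.resize(im[140:260,240:380],None,fx=5,fy=5,interpolation=cv2.INTER_CUBIC))
E
```

```text
(no output)
```

View pics/wrist1z.png

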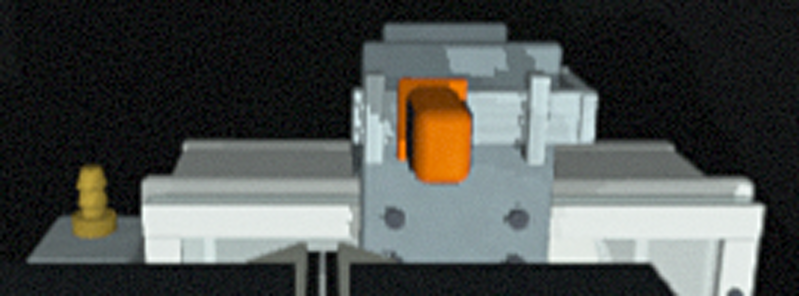

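View pics/scene1z.png

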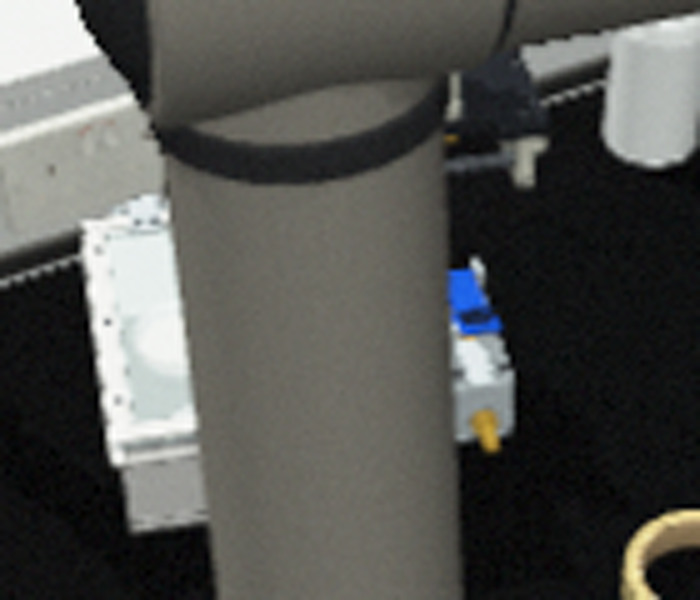

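The wrist view shows the tab top at (359,~203), 3 px from the prediction. The lid's front edge corners are at (259,219) and (468.5,219). I'll refit jointly.

```bash
python3 - <<'E'
from h import *
from scipy.optimize import least_squares
c=robot.calibration("side");w=robot.calibration("wrist");sc=robot.calibration("scene")
px=lambda a,b:np.array([250+(a+.5)/5.4-.5,150+(b+.5)/5.4-.5])
pw=lambda a,b:np.array([210+(a+.5)/2.96-.5,150+(b+.5)/2.96-.5])
ps=lambda a,b:np.array([240+(a+.5)/5-.5,140+(b+.5)/5-.5])
obs=[(c,(-.135,-.010,.125),px(186,170),2),(c,(-.046,-.134,.097),px(303,350),2),(c,(.014,-.134,.080),px(412,383),1),
(c,(-.103,.103,.094),px(275,127),1),(c,(.103,.103,.094),px(610,155),1),(c,(-.103,-.103,.094),px(210,318),1),(c,(.103,-.103,.094),px(585,350),1),
(w,(-.103,-.103,.096),pw(145,205),1),(w,(-.103,.103,.096),pw(765,205),1),(w,(-.124,-.010,.143),pw(441,183),1),
(sc,(-.103,.103,.096),ps(112,455),1),(sc,(.103,.103,.096),ps(85,228),1)]
def P(p,q):
    x,y,t=p; return np.array([x+np.cos(t)*q[0]-np.sin(t)*q[1],y+np.sin(t)*q[0]+np.cos(t)*q[1],q[2]])
s=least_squares(lambda p:np.concatenate([(proj(C,P(p,q))-o)*W for C,q,o,W in obs]),[.57,0,0],loss='soft_l1')
p=s.x;print("box",p)
for C,q,o,W in obs: print(q,(proj(C,P(p,q))-o).round(2),P(p,q).round(4))
st=robot.observe(); R=cv2.Rodrigues(np.zeros(3))[0]
from scipy.spatial.transform import Rotation as Ro
R=Ro.from_euler('xyz',st["tool_rot"]).as_matrix()
print("to pad",R.T@(P(p,(-.046,-.134,.097))-st["tool_pos"])*1000,"tab",R.T@(P(p,(-.135,-.01,.129))-st["tool_pos"])*1000, p[2]+np.pi-st["tool_rot"][2])
E
```

```text
box [ 0.57166465  0.0084929  -0.27481452]
(-0.135, -0.01, 0.125) [-0.42 -0.44] [0.439  0.0355 0.125 ]
(-0.046, -0.134, 0.097) [-0.36 -0.68] [ 0.491 -0.108  0.097]
(0.014, -0.134, 0.08) [0.16 0.11] [ 0.5488 -0.1243  0.08  ]
(-0.103, 0.103, 0.094) [-0.1  -0.71] [0.5005 0.1356 0.094 ]
(0.103, 0.103, 0.094) [-0.25 -0.48] [0.6988 0.0797 0.094 ]
(-0.103, -0.103, 0.094) [-0.55 -1.81] [ 0.4446 -0.0627  0.094 ]
(0.103, -0.103, 0.094) [ 0.3  -0.95] [ 0.6428 -0.1186  0.094 ]
(-0.103, -0.103, 0.096) [-2.17 -0.11] [ 0.4446 -0.0627  0.096 ]
(-0.103, 0.103, 0.096) [ 0.14 -0.17] [0.5005 0.1356 0.096 ]
(-0.124, -0.01, 0.143) [-0.06  1.81] [0.4496 0.0325 0.143 ]
(-0.103, 0.103, 0.096) [ 0.1  -2.47] [0.5005 0.1356 0.096 ]
(0.103, 0.103, 0.096) [-0.87 -1.63] [0.6988 0.0797 0.096 ]
to pad [-93.05984279 -90.91178634 134.59458474] tab [ -4.23864334  33.22300302 102.62039826] -0.0012140843195167506
```

```bash
python3 -m pendant '[[[-20,-20,0],0],[[-45,-45,0],0],[[-70,-68,10],0],[[-88,-86,30],0],[[-93,-92,55],0],[[-93,-92,80],0],[[-93,-92,100],0],[[-93,-92,115],0],[[-93,-92,120],0],[[-93,-92,120],0]]'
python3 - <<'E'
from h import *
for n in ["side"]:
    im=robot.read_camera(n); cv2.imwrite(f"pics/s2.png",cv2.resize(im[150:260,250:390,::-1],None,fx=5.4,fy=5.4,interpolation=cv2.INTER_CUBIC))
E
```

```text
time: 3.27
tool_pos: [0.49, -0.1081, 0.1107]
tool_rot: [3.14, -0.002, 2.869]
contact_force: [-0.3, 0.2, 0.5]
opening: 0.0006
```

View pics/s2.png

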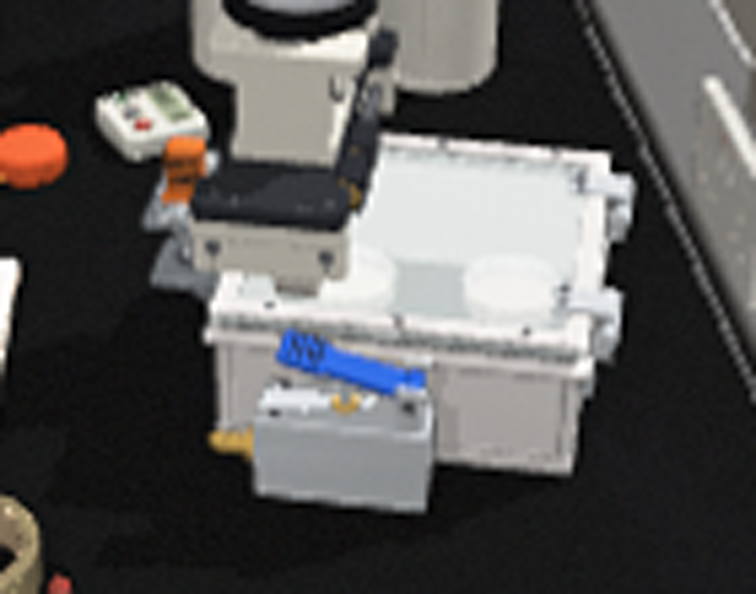

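```bash
python3 - <<'E'
from h import *
c=robot.calibration("side"); st=robot.observe(); print(st["tool_pos"],st["time"],c)
u=proj(c,st["tool_pos"]); print(u,(u-[250,150])*5.4)
im=robot.read_camera("side"); cv2.imwrite("pics/s3.png",cv2.resize(im[60:260,220:420,::-1],None,fx=3,fy=3,interpolation=cv2.INTER_CUBIC))
im=robot.read_camera("wrist"); cv2.imwrite("pics/w3.png",im[:,:,::-1])
E
```

```text
[ 0.49072342 -0.10847767  0.11182115] 3.3167 {'vfov': 50.348091515153826, 'cx': 317.3332739122994, 'cy': 202.89631948293908, 'k1': -0.10813743391723318, 'rvec': array([ 2.15612507, -0.13039347,  0.09255285]), 'tvec': array([-0.53657488,  0.08053676,  1.29808349])}
[305.2536044  209.55049595] [298.36946377 321.57267812]
```

View pics/s3.png

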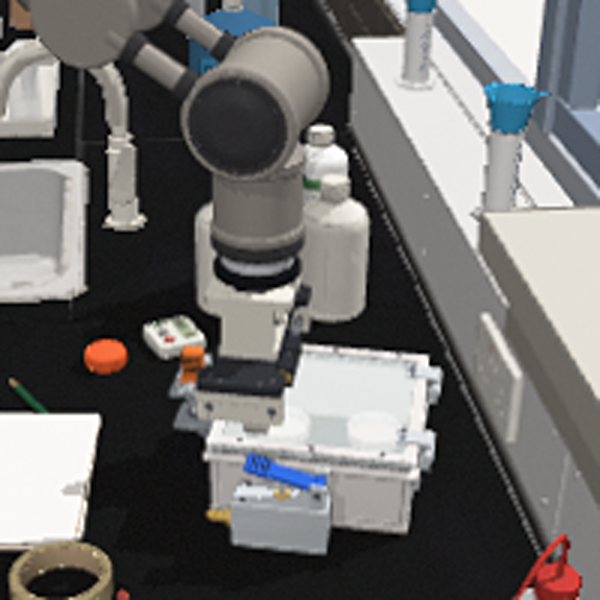

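View pics/w3.png

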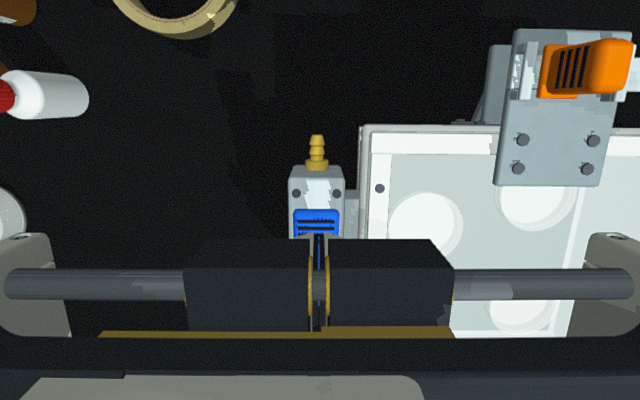

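The wrist view shows the closed fingers centred on the blue paddle (u≈318 against 317). I'll press now.

```bash
python3 -m pendant '[[[0,0,6],0],[[0,0,12],0],[[0,0,17],0],[[0,0,21],0],[[0,0,25],0],[[0,0,28],0],[[0,0,30],0],[[0,0,31],0],[[0,0,31],0]]'
```

```text
time: 4.17
tool_pos: [0.4915, -0.109, 0.0816]
tool_rot: [3.141, 0.003, 2.869]
contact_force: [-0.1, -0.4, 0.3]
opening: 0.0005
```

There's no force where about 7 N was expected. I'll look before going further.

```bash
python3 - <<'E'
from h import *
print(robot.observe()["contact_force"],robot.observe()["tool_pos"])
im=robot.read_camera("side"); cv2.imwrite("pics/s4.png",cv2.resize(im[150:260,250:390,::-1],None,fx=5.4,fy=5.4,interpolation=cv2.INTER_CUBIC))
im=robot.read_camera("wrist"); cv2.imwrite("pics/w4.png",im[:,:,::-1])
print(robot.observe()["contact_force"],robot.observe()["tool_pos"])
E
```

```text
[-0.06187726 -0.38145323  0.34924099] [ 0.4914812  -0.10895819  0.08158974]
[ 1.02833106  0.0360137  -0.1593971 ] [ 0.49164537 -0.10900629  0.08191794]
```

View pics/s4.png

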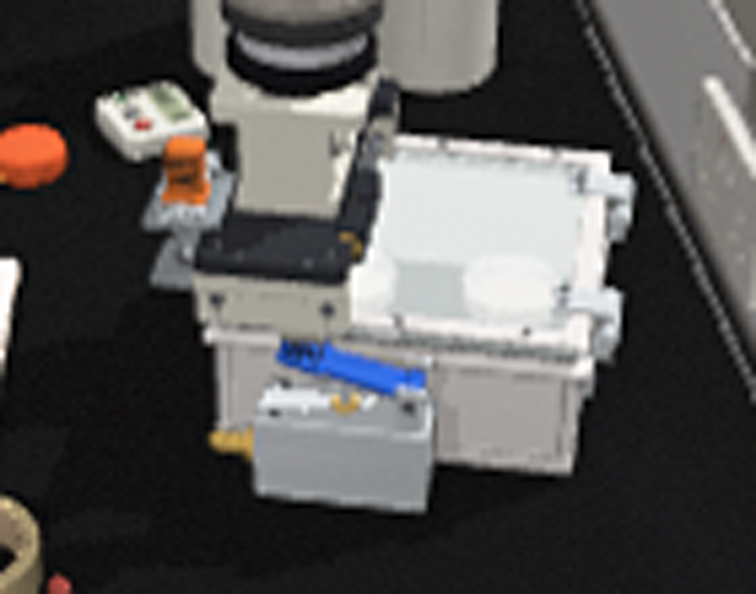

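View pics/w4.png

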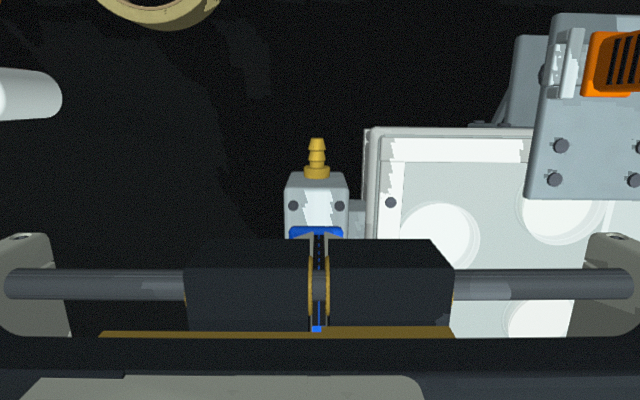

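```bash
python3 - <<'E'
from h import *
from scipy.spatial.transform import Rotation as Ro
c=robot.calibration("side"); w=robot.calibration("wrist");st=robot.observe()
R=Ro.from_euler('xyz',st["tool_rot"]).as_matrix()
for off in [(0,0,0),(0,-95,-66),(37,-95,-66),(-37,-95,-66),(0,0,-66),(0,-65,-19),(0,0,-160)]:
    P=st["tool_pos"]+R@(np.array(off)/1000); print(off,P.round(3),((proj(c,P)-[250,150])*5.4).round(),proj(w,P).round())
Rw=cv2.Rodrigues(w["rvec"])[0]; print("cam pos in tool",R.T@(-Rw.T@w["tvec"]-st["tool_pos"]), R.T@Rw.T@[0,0,1])
E
```

```text
(0, 0, 0) [ 0.492 -0.109  0.082] [300. 368.] [318. 237.]
(0, -95, -66) [ 0.466 -0.2    0.148] [267. 371.] [ 66. 302.]
(37, -95, -66) [ 0.43  -0.19   0.148] [192. 364.] [ 45. 208.]
(-37, -95, -66) [ 0.501 -0.21   0.148] [343. 378.] [ 85. 381.]
(0, 0, -66) [ 0.491 -0.109  0.148] [300. 264.] [318. 303.]
(0, -65, -19) [ 0.474 -0.172  0.101] [279. 412.] [190. 251.]
(0, 0, -160) [ 0.491 -0.109  0.242] [299. 105.] [316. 756.]
cam pos in tool [ 0.07174246  0.000328   -0.17820897] [-2.67199212e-01 -2.26260106e-04  9.63641287e-01]
```

```bash
python3 - <<'E'
from h import *
w=robot.calibration("wrist")
p=(.57166,.00849,-.2748)
def P(q):
    x,y,t=p; return np.array([x+np.cos(t)*q[0]-np.sin(t)*q[1],y+np.sin(t)*q[0]+np.cos(t)*q[1],q[2]])
print("lidcorner",proj(w,P((-.103,-.103,.096))))
h=np.array([.014,.078])
r0=np.array([-.046,.097])-h
for L in [60,66,70,75]:
  for a in [0,.13,.26]:
    v=r0*L/60; ca,sa=np.cos(a),np.sin(a)
    # rotate front down
    q=h+np.array([ca*v[0]+sa*v[1]*1, -sa*abs(v[0])+ca*v[1]])
    print(L,a,q.round(4),proj(w,P((q[0],-.134,q[1]))).round(1), proj(w,P((q[0],-.134+.014,q[1]))).round(1))
for dz in (0,.03):
    w2=dict(w); R=cv2.Rodrigues(w["rvec"])[0]; w2["tvec"]=w["tvec"]-R@np.array([0,0,dz]); print(proj(w2,P((-.046-.01,-.134,.1))))
E
python3 - <<'E'
import cv2
im=cv2.imread("pics/w4.png")
cv2.imwrite("pics/w4z.png",cv2.resize(im[160:340,260:380],None,fx=5,fy=3.3,interpolation=cv2.INTER_CUBIC))
E
```

```text
lidcorner [385.08247111 134.02303579]
60 0 [-0.046  0.097] [319.5 246.1] [346.6 246.1]
60 0.13 [-0.043   0.0891] [319.4 245.2] [345.3 245.2]
60 0.26 [-0.0391  0.0809] [319.3 245.9] [344.1 245.9]
66 0 [-0.052   0.0989] [319.5 236.7] [347.2 236.7]
66 0.13 [-0.0487  0.0902] [319.4 236.2] [345.7 236.2]
66 0.26 [-0.0444  0.0812] [319.4 237.3] [344.3 237.3]
70 0 [-0.056   0.1002] [319.5 230.1] [347.6 230.2]
70 0.13 [-0.0525  0.0909] [319.5 230. ] [346. 230.]
70 0.26 [-0.0479  0.0814] [319.4 231.6] [344.5 231.6]
75 0 [-0.061   0.1018] [319.6 221.7] [348.1 221.8]
75 0.13 [-0.0573  0.0918] [319.5 222.1] [346.3 222.1]
75 0.26 [-0.0524  0.0817] [319.4 224.2] [344.7 224.2]
[319.52851905 230.0216913 ]
[319.33631788 211.50271747]
```

View pics/w4z.png

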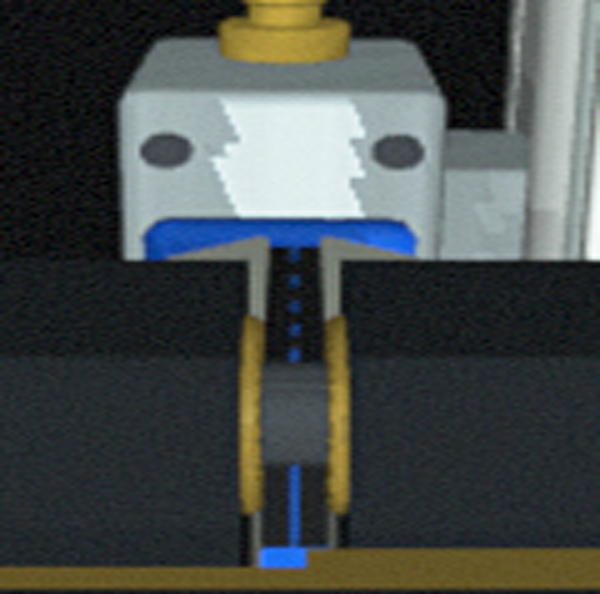

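```bash
python3 -m pendant '[[[0,0,2],0],[[0,0,4],0],[[0,0,4],0]]'; python3 -m pendant '[[[0,0,2],0],[[0,0,4],0],[[0,0,4],0]]'
```

```text
time: 4.52
tool_pos: [0.4916, -0.109, 0.0779]
tool_rot: [3.141, 0.003, 2.869]
contact_force: [-0.5, -0.6, 4.1]
opening: 0.0004
time: 4.77
tool_pos: [0.4912, -0.1089, 0.0737]
tool_rot: [3.141, 0.002, 2.869]
contact_force: [-1.3, 0.4, 5.3]
opening: 0.0003
```

```bash
python3 -m pendant '[[[0,0,2],0],[[0,0,4],0],[[0,0,6],0],[[0,0,6],0]]'; python3 -m pendant '[[[0,0,2],0],[[0,0,4],0],[[0,0,4],0]]'
```

```text
time: 5.1
tool_pos: [0.4905, -0.1087, 0.0673]
tool_rot: [3.141, 0.001, 2.869]
contact_force: [-3.7, 0.7, 6.1]
opening: 0.0008
time: 5.35
tool_pos: [0.4901, -0.1085, 0.0631]
tool_rot: [3.141, -0.0, 2.869]
contact_force: [-3.4, 0.7, 6.7]
opening: 0.0003
```

```bash
python3 -m pendant '[[[0,0,2],0],[[0,0,4],0],[[0,0,4],0]]'; python3 - <<'E'
from h import *
im=robot.read_camera("side"); cv2.imwrite("pics/s5.png",cv2.resize(im[150:260,250:390,::-1],None,fx=5.4,fy=5.4,interpolation=cv2.INTER_CUBIC))
print(robot.observe()["contact_force"],robot.observe()["tool_pos"])
E
```

```text
time: 5.6
tool_pos: [0.4899, -0.1085, 0.061]
tool_rot: [3.141, 0.0, 2.869]
contact_force: [-8.1, 3.4, 21.5]
opening: 0.0004
[-8.05939058  2.28046309 21.61083337] [ 0.48994662 -0.10850936  0.06096897]
```

View pics/s5.png

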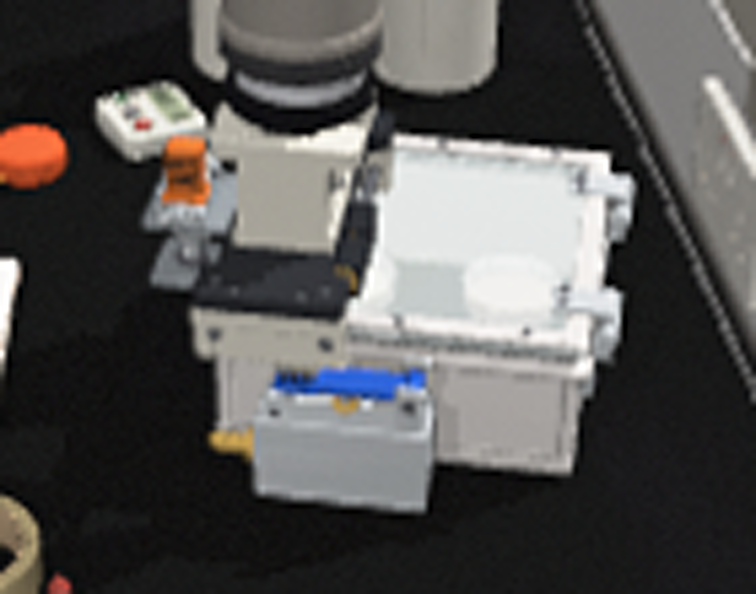

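The paddle lies flat on its stop at 21 N. The fingertips seem to sit about 18–20 mm higher than the reported TCP, so I'll check that at the tab. Next: hold, then release.

```bash
python3 -m pendant '[[[0,0,0],0],[[0,0,0],0],[[0,0,0],0],[[0,0,0],0],[[0,0,0],0],[[0,0,0],0],[[0,0,0],0],[[0,0,0],0],[[0,0,0],0],[[0,0,0],0]]'; python3 -m pendant '[[[0,0,0],0],[[0,0,0],0]]'; python3 -m pendant '[[[0,0,-6],0],[[0,0,-14],0],[[0,0,-26],0],[[0,0,-45],0],[[0,0,-70],0],[[0,0,-95],0],[[0,0,-120],0],[[0,0,-140],0],[[0,0,-150],0],[[0,0,-150],0]]'
```

```text
time: 6.48
tool_pos: [0.4899, -0.1085, 0.0614]
tool_rot: [3.141, 0.001, 2.869]
contact_force: [-3.2, 0.3, 7.7]
opening: 0.0004
time: 6.65
tool_pos: [0.4899, -0.1085, 0.0617]
tool_rot: [3.141, 0.001, 2.869]
contact_force: [-2.6, 0.8, 6.6]
opening: 0.0001
time: 7.48
tool_pos: [0.4909, -0.1089, 0.2145]
tool_rot: [-3.141, 0.006, 2.869]
contact_force: [0.1, 0.2, -0.0]
opening: 0.0003
```

```bash
python3 - <<'E'
from h import *
from scipy.spatial.transform import Rotation as Ro
im=robot.read_camera("side"); cv2.imwrite("pics/s6.png",cv2.resize(im[60:260,220:420,::-1],None,fx=3,fy=3,interpolation=cv2.INTER_CUBIC))
im=robot.read_camera("wrist"); cv2.imwrite("pics/w6.png",im[:,:,::-1])
st=robot.observe();w=robot.calibration("wrist");c=robot.calibration("side")
p=(.57166,.00849,-.2748)
def P(q):
    x,y,t=p; return np.array([x+np.cos(t)*q[0]-np.sin(t)*q[1],y+np.sin(t)*q[0]+np.cos(t)*q[1],q[2]])
R=Ro.from_euler('xyz',st["tool_rot"]).as_matrix()
print(st["tool_pos"],R.T@(P((-.135,-.01,.129))-st["tool_pos"])*1000)
print((proj(c,st["tool_pos"])-[220,60])*3)
for q in [(-.103,-.103,.096),(-.135,-.01,.143),(-.124,-.01,.143),(-.103,.103,.096)]: print(q,proj(w,P(q)))
E
```

```text
[ 0.48954976 -0.10838358  0.21155828] [ 87.42507026 124.96289298  82.54101376]
[254.53834251 357.43357207]
(-0.103, -0.103, 0.096) [355.92160661 123.2380438 ]
(-0.135, -0.01, 0.143) [499.16450519  80.42593808]
(-0.124, -0.01, 0.143) [497.04261757  96.98239674]
(-0.103, 0.103, 0.096) [596.30534737 124.71412945]
```

View pics/s6.png

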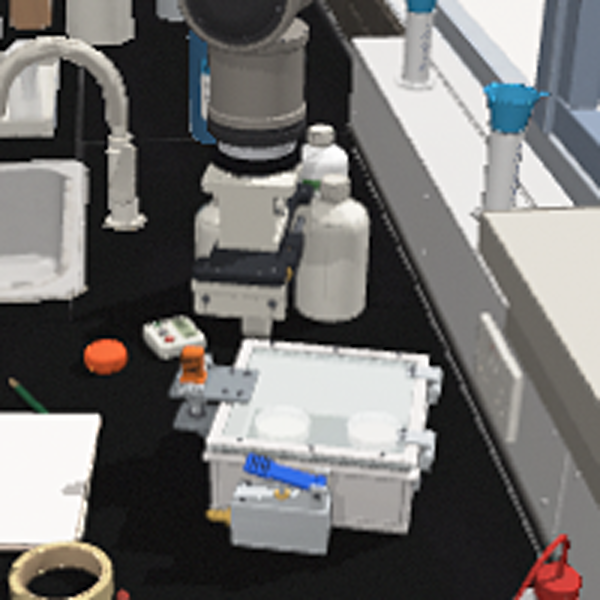

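View pics/w6.png

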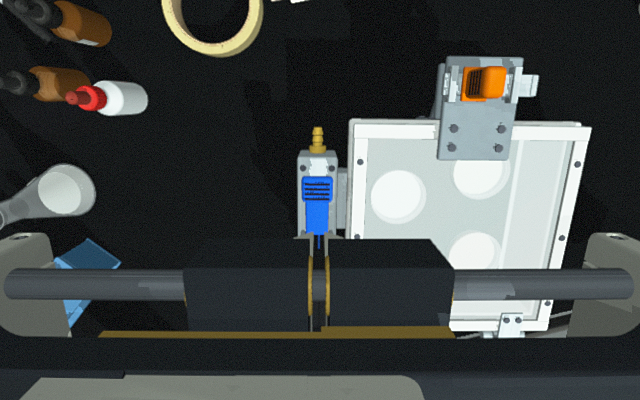

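The paddle is back up. In the side view the finger end sits at (257,336) against a predicted (254,357), which confirms the tips end about 20 mm above the reported TCP. I'll move over the tab with the gripper half open.

```bash
python3 -m pendant '[[[15,20,0],0],[[35,50,0],0],[[55,80,0],0],[[75,108,0],0],[[86,122,0],0],[[87,125,10],0],[[87,125,30],0],[[87,125,40],0],[[87,125,40],0],[[87,125,40],0]]' 0.5 20
python3 - <<'E'
from h import *
from scipy.spatial.transform import Rotation as Ro
im=robot.read_camera("side"); cv2.imwrite("pics/s7.png",cv2.resize(im[110:230,230:370,::-1],None,fx=5,fy=5,interpolation=cv2.INTER_CUBIC))
im=robot.read_camera("wrist"); cv2.imwrite("pics/w7.png",im[:,:,::-1])
st=robot.observe();w=robot.calibration("wrist");c=robot.calibration("side")
p=(.57166,.00849,-.2748)
def P(q):
    x,y,t=p; return np.array([x+np.cos(t)*q[0]-np.sin(t)*q[1],y+np.sin(t)*q[0]+np.cos(t)*q[1],q[2]])
R=Ro.from_euler('xyz',st["tool_rot"]).as_matrix()
print(st["tool_pos"],R.T@(P((-.135,-.01,.129))-st["tool_pos"])*1000)
print((proj(c,st["tool_pos"]+[0,0,.02])-[230,110])*5,proj(w,st["tool_pos"]+[0,0,.02]),proj(w,P((-.135,-.01,.143))))
print(atz(c,296,162,0),atz(c,329,164,0))
E
```

```text
time: 8.42
tool_pos: [0.4385, 0.0355, 0.1705]
tool_rot: [-3.141, -0.003, 2.869]
contact_force: [0.0, -0.8, 0.9]
opening: 0.0463
[0.4395556  0.03529111 0.17170529] [5.99393205e-01 4.08640906e-02 4.27050244e+01]
[266.06648681 257.47404631] [317.90883545 251.53995258] [318.07879586 218.83868203]
[0.50654934 0.38457324 0.        ] [0.63356499 0.35528627 0.        ]
```

View pics/s7.png

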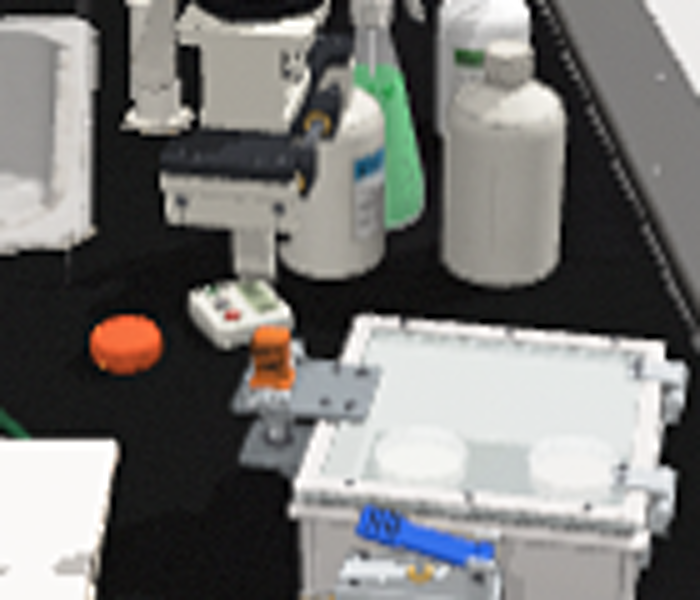

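View pics/w7.png

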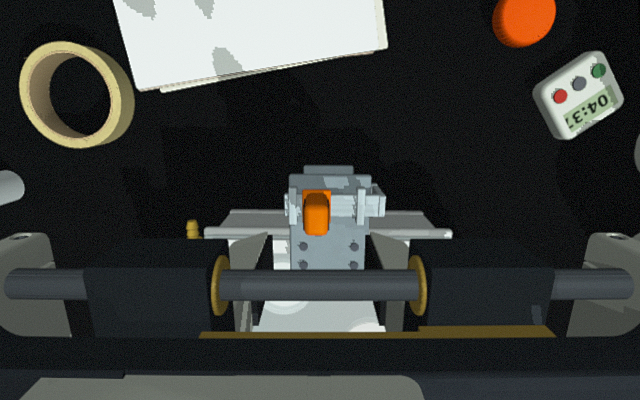

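The tab is centred between the fingers (u≈317), and the finger tip at (258,278) matches TCP + 20 mm. I'll descend in stages.

```bash
python3 -m pendant '[[[0.5,0,8],0],[[0.5,0,20],0],[[0.5,0,32],0],[[0.5,0,44],0],[[0.5,0,52],0],[[0.5,0,56],0],[[0.5,0,56],0]]'
python3 -m pendant '[[[0,0,4],0],[[0,0,8],0],[[0,0,12],0],[[0,0,15],0],[[0,0,16],0],[[0,0,16],0]]'
python3 - <<'E'
from h import *
im=robot.read_camera("side"); cv2.imwrite("pics/s8.png",cv2.resize(im[110:230,230:370,::-1],None,fx=5,fy=5,interpolation=cv2.INTER_CUBIC))
print(robot.observe()["tool_pos"],robot.observe()["contact_force"])
E
```

```text
time: 9.1
tool_pos: [0.4388, 0.0354, 0.1151]
tool_rot: [3.142, -0.001, 2.869]
contact_force: [-0.4, -0.0, 0.5]
opening: 0.0459
time: 9.6
tool_pos: [0.4386, 0.0354, 0.0988]
tool_rot: [-3.142, -0.001, 2.869]
contact_force: [-0.5, 0.2, -0.4]
opening: 0.046
[0.43874004 0.03541328 0.09899545] [-0.3045535   0.30397808  1.1131959 ]
```

View pics/s8.png

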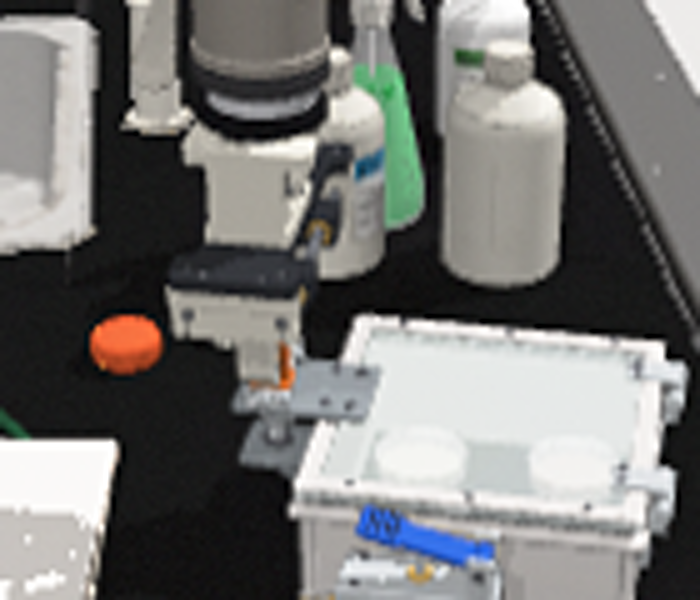

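```bash
python3 -m pendant '[[[-1,0,0],0],[[-2,0,0],0],[[-2,0,0],0],[[-2,0,0],0],[[-2,0,0],0],[[-2,0,0],0],[[-2,0,0],0]]' 0 25; python3 -m pendant '[[[0,0,0],0],[[0,0,0],0],[[0,0,0],0],[[0,0,0],0]]'
```

```text
time: 10.23
tool_pos: [0.4406, 0.0345, 0.0991]
tool_rot: [-3.141, -0.001, 2.869]
contact_force: [-0.2, -3.2, 1.8]
opening: 0.0158
time: 10.57
tool_pos: [0.4406, 0.0344, 0.0991]
tool_rot: [-3.141, -0.001, 2.868]
contact_force: [-1.4, -3.7, 0.4]
opening: 0.0159
```

The tab is gripped (15.9 mm). I'll pull sideways along +y.

```bash
python3 -m pendant '[[[0,2,0],0],[[0,4,0],0],[[0,6,0],0],[[0,8,0],0],[[0,10,0],0],[[0,10,0],0],[[0,10,0],0],[[0,10,0],0]]'
```

```text
time: 11.23
tool_pos: [0.4432, 0.0436, 0.0991]
tool_rot: [-3.14, -0.001, 2.869]
contact_force: [-1.0, -7.2, 1.2]
opening: 0.0156
```

```bash
python3 - <<'E'
from h import *
from scipy.spatial.transform import Rotation as Ro
st=robot.observe();R=Ro.from_euler('xyz',st["tool_rot"]).as_matrix();print(st["tool_pos"],st["opening"],"tool force",R.T@st["contact_force"])
im=robot.read_camera("wrist"); cv2.imwrite("pics/w9.png",im[:,:,::-1])
im=robot.read_camera("side"); cv2.imwrite("pics/s9.png",cv2.resize(im[110:230,230:370,::-1],None,fx=5,fy=5,interpolation=cv2.INTER_CUBIC))
# lift arc, tool grip point at (-.135,.118+.019)
r=np.array([-.248,st["tool_pos"][2]+.02+.019-.086])
for a in np.arange(0,.81,.05):
    q=np.array([r[0]*np.cos(a)+r[1]*np.sin(a), -r[0]*np.sin(a)+r[1]*np.cos(a)])-r
    print(round(a,2),"tool x",round(-q[0]*1000,1),"z",round(-q[1]*1000,1))
E
```

```text
[0.44322772 0.04357732 0.0990694 ] 0.015638506760539794 tool force [-0.96217316 -7.17193711 -1.20462632]
0.0 tool x -0.0 z -0.0
0.05 tool x -2.9 z -12.3
0.1 tool x -6.4 z -24.5
0.15 tool x -10.6 z -36.5
0.2 tool x -15.3 z -48.2
0.25 tool x -20.6 z -59.7
0.3 tool x -26.5 z -71.0
0.35 tool x -32.9 z -81.9
0.4 tool x -39.9 z -92.5
0.45 tool x -47.3 z -102.7
0.5 tool x -55.3 z -112.5
0.55 tool x -63.8 z -121.9
0.6 tool x -72.7 z -130.9
0.65 tool x -82.1 z -139.5
0.7 tool x -91.9 z -147.5
0.75 tool x -102.0 z -155.1
0.8 tool x -112.6 z -162.1
```

View pics/w9.png

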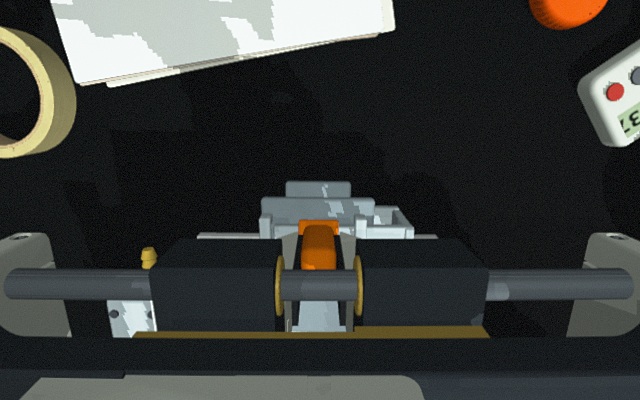

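View pics/s9.png

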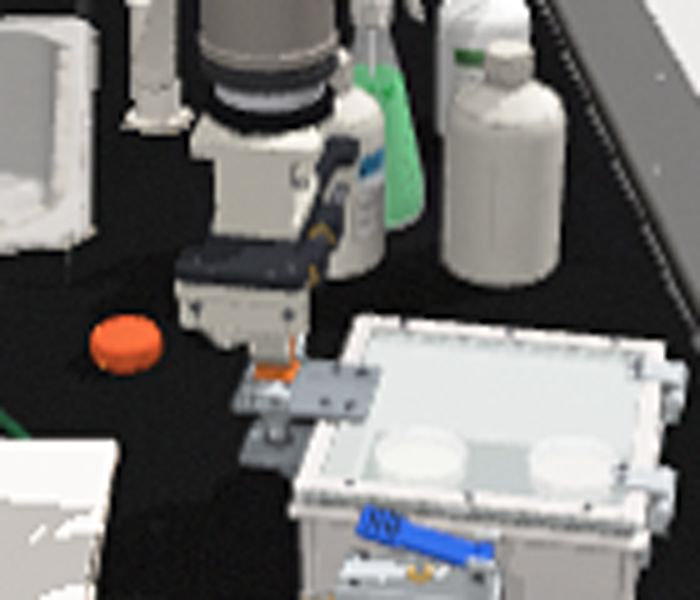

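The lateral force of 7.2 N matches about 9.7 mm of latch travel, so the tooth is clear of the ball. I'll lift along the arc.

```bash
python3 -m pendant '[[[-0.7,0,-3],0],[[-1.5,0,-6],0],[[-2.9,0,-12.3],0],[[-4.5,0,-18],0],[[-6.4,0,-24.5],0],[[-8.4,0,-30.5],0],[[-10.6,0,-36.5],0],[[-13,0,-42.5],0],[[-15.3,0,-48.2],0],[[-15.3,0,-48.2],0]]'
```

```text
time: 12.17
tool_pos: [0.4559, 0.0394, 0.1469]
tool_rot: [-3.138, -0.006, 2.869]
contact_force: [-5.9, -5.7, -3.1]
opening: 0.0158
```

```bash
python3 - <<'E'
from h import *
from scipy.spatial.transform import Rotation as Ro
st=robot.observe();R=Ro.from_euler('xyz',st["tool_rot"]).as_matrix();print(st["tool_pos"],st["opening"],"tool force",R.T@st["contact_force"])
im=robot.read_camera("side"); cv2.imwrite("pics/s10.png",cv2.resize(im[110:230,230:370,::-1],None,fx=5,fy=5,interpolation=cv2.INTER_CUBIC))
E
```

```text
[0.45589282 0.03939221 0.14686005] 0.015774587519608932 tool force [ 4.14318465 -7.06472087  3.10292655]
```

View pics/s10.png

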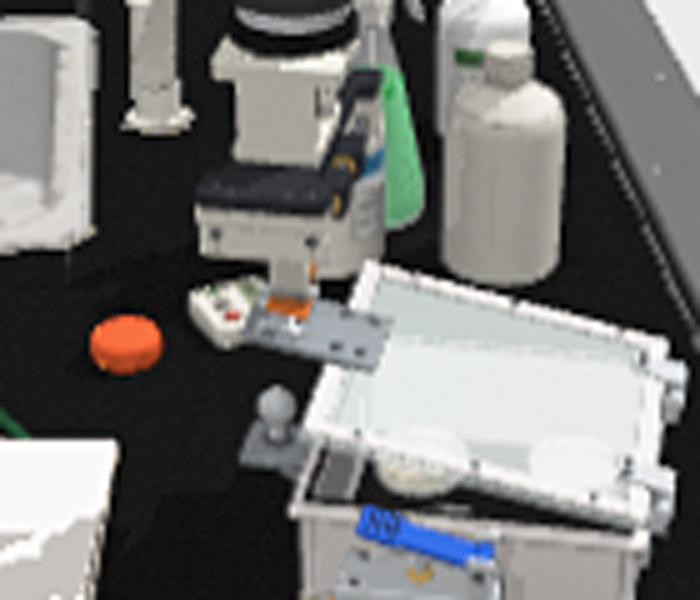

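The lid is off the ball and rising with the gripper. I'll continue from about 0.2 to about 0.75 rad. The remaining shift is roughly x −87, z −107.

```bash
python3 -m pendant '[[[-2.6,0,-6],0],[[-5.3,0,-11.5],0],[[-11.2,0,-22.8],0],[[-17.6,0,-33.7],0],[[-24.6,0,-44.3],0],[[-32,0,-54.5],0],[[-40,0,-64.3],0],[[-44,0,-69],0],[[-48.5,0,-73.7],0],[[-48.5,0,-73.7],0]]'
python3 -m pendant '[[[-4,0,-4.5],0],[[-9,0,-9],0],[[-13.5,0,-13.3],0],[[-18.3,0,-17.6],0],[[-23.2,0,-21.6],0],[[-28.1,0,-25.6],0],[[-33.2,0,-29.5],0],[[-38.3,0,-33.2],0],[[-38.3,0,-33.2],0],[[-38.3,0,-33.2],0]]'
```

```text
time: 13.05
tool_pos: [0.5006, 0.0265, 0.2199]
tool_rot: [-3.136, -0.012, 2.869]
contact_force: [-11.2, -4.6, 4.8]
opening: 0.0157
time: 13.88
tool_pos: [0.5358, 0.0162, 0.2527]
tool_rot: [-3.134, -0.017, 2.869]
contact_force: [-9.2, -4.0, 6.0]
opening: 0.0164
```

```bash
python3 - <<'E'
from h import *
from scipy.spatial.transform import Rotation as Ro
st=robot.observe();R=Ro.from_euler('xyz',st["tool_rot"]).as_matrix();print(st["tool_pos"],st["opening"],"tool force",R.T@st["contact_force"])
im=robot.read_camera("side"); cv2.imwrite("pics/s11.png",cv2.resize(im[70:250,220:390,::-1],None,fx=3.3,fy=3.3,interpolation=cv2.INTER_CUBIC))
im=robot.read_camera("scene"); cv2.imwrite("pics/c11.png",im[:,:,::-1])
E
```

```text
[0.53581239 0.01617753 0.25274115] 0.016401796611945695 tool force [ 7.8539402  -6.36984221 -5.82080783]
```

View pics/s11.png

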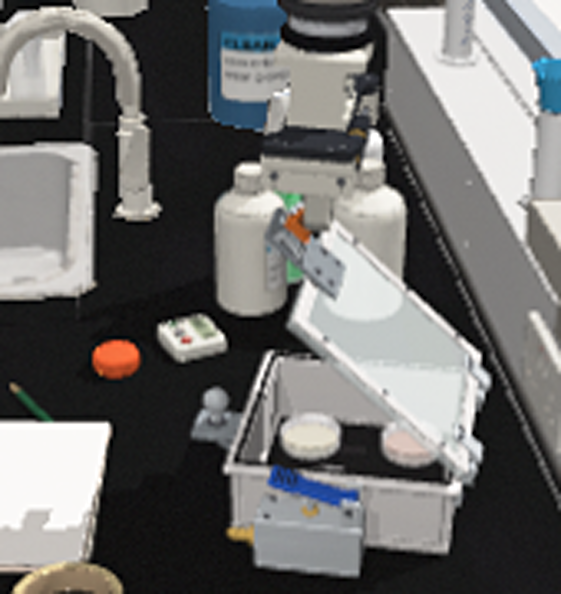

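View pics/c11.png

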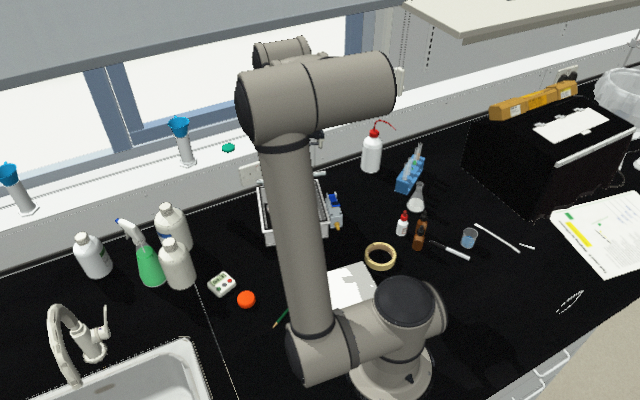

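```bash
python3 - <<'E'
from h import *
from scipy.spatial.transform import Rotation as Ro
c=robot.calibration("side")
p=(.57166,.00849,-.2748)
def P(q):
    x,y,t=p; return np.array([x+np.cos(t)*q[0]-np.sin(t)*q[1],y+np.sin(t)*q[0]+np.cos(t)*q[1],q[2]])
def L(q,a):
    r=np.array([q[0]-.113,q[2]-.086]); return P((.113+r[0]*np.cos(a)+r[1]*np.sin(a),q[1],.086-r[0]*np.sin(a)+r[1]*np.cos(a)))
st=robot.observe(); R=Ro.from_euler('xyz',st["tool_rot"]).as_matrix()
g=st["tool_pos"]+R@[0,0,-.039]
for a in np.arange(.6,.91,.05):
    t=L((-.135,0,.129),a); print(a.round(2),((proj(c,L((-.103,-.103,.096),a))-[220,70])*3.3).round(),((proj(c,L((-.103,.103,.096),a))-[220,70])*3.3).round(),"tab centre rel grasp (tool mm)",(R.T@(t-g)*1000).round(1))
print(st["time"],st["contact_force"],st["tool_pos"])
im=robot.read_camera("wrist"); cv2.imwrite("pics/w11.png",im[:,:,::-1])
im=robot.read_camera("side"); cv2.imwrite("pics/s12.png",cv2.resize(im[110:180,290:350,::-1],None,fx=8,fy=8,interpolation=cv2.INTER_CUBIC))
E
```

```text
0.6 [272. 335.] [309. 231.] tab centre rel grasp (tool mm) [30.8  2.3 30.7]
0.65 [280. 327.] [316. 223.] tab centre rel grasp (tool mm) [22.   2.2 21.7]
0.7 [288. 319.] [324. 216.] tab centre rel grasp (tool mm) [12.7  2.1 13.2]
0.75 [297. 312.] [332. 209.] tab centre rel grasp (tool mm) [3.  2.1 5.2]
0.8 [307. 304.] [340. 203.] tab centre rel grasp (tool mm) [-7.1  2.  -2.3]
0.85 [317. 298.] [349. 197.] tab centre rel grasp (tool mm) [-17.5   1.9  -9.3]
0.9 [328. 292.] [359. 191.] tab centre rel grasp (tool mm) [-28.3   1.8 -15.8]
13.9833 [-9.04688609 -4.86076927  5.42589208] [0.53569167 0.01623125 0.25267109]
```

View pics/w11.png

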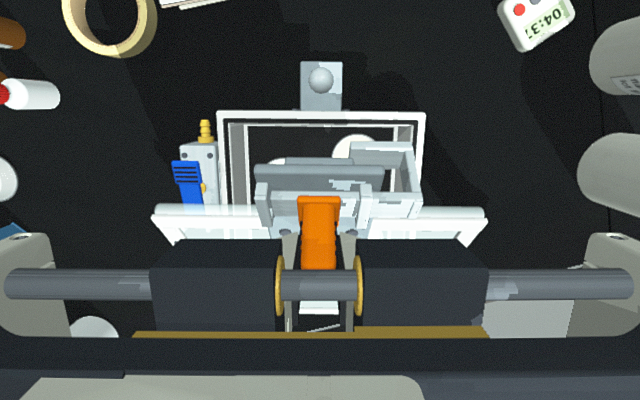

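View pics/s12.png

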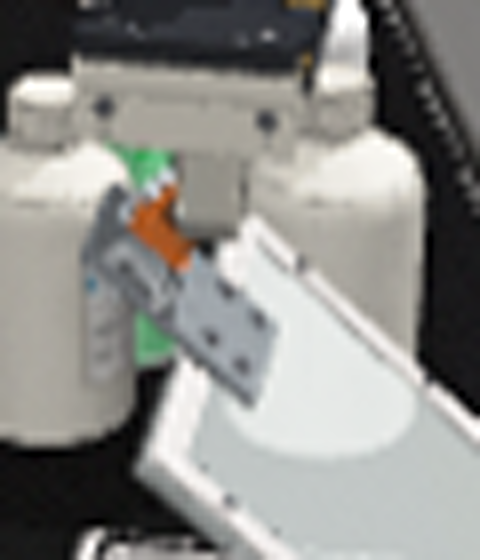

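The lid stands at about 0.7 rad. The fingers have slid toward the tab's top end but still hold it (16.4 mm). I'll check for creep before handing in.

```bash
python3 -m pendant '[[[0,0,0],0],[[0,0,0],0],[[0,0,0],0],[[0,0,0],0],[[0,0,0],0],[[0,0,0],0],[[0,0,0],0],[[0,0,0],0],[[0,0,0],0],[[0,0,0],0]]' - 35; python3 -m pendant '[[[0,0,0],0],[[0,0,0],0],[[0,0,0],0],[[0,0,0],0],[[0,0,0],0],[[0,0,0],0],[[0,0,0],0],[[0,0,0],0],[[0,0,0],0],[[0,0,0],0]]'
python3 - <<'E'
from h import *
im=robot.read_camera("side"); b=np.array(im[110:250,225:390,::-1]); 
cv2.imwrite("pics/s13.png",cv2.resize(im[110:180,290:350,::-1],None,fx=8,fy=8,interpolation=cv2.INTER_CUBIC))
a=cv2.imread("pics/s12.png").astype(int); d=cv2.imread("pics/s13.png").astype(int); print("diff",abs(a-d).mean(),abs(a-d).max())
print(cv2.phaseCorrelate(a[230:450,130:400].mean(2).astype(np.float32),d[230:450,130:400].mean(2).astype(np.float32)))
E
```

```text
time: 14.92
tool_pos: [0.5346, 0.0158, 0.2523]
tool_rot: [-3.132, -0.02, 2.869]
contact_force: [-5.1, -5.4, 0.5]
opening: 0.0159
time: 15.75
tool_pos: [0.5338, 0.0155, 0.2519]
tool_rot: [-3.131, -0.021, 2.869]
contact_force: [-3.8, -5.8, -0.6]
opening: 0.0156
diff 4.581078869047619 100
((-0.06837304631250163, 0.45242284236091734), 0.772898399196044)
```

View pics/s13.png

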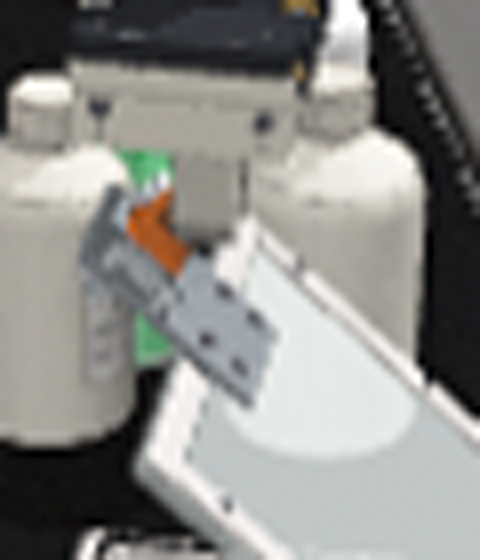

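The lid moved less than 0.1 px over 1.8 s, the grip is at 15.6 mm, and the paddle is up. Handing in.

```bash
python3 - <<'E'
from cell import robot
print(robot.hand_in()); s=robot.observe(); print(s["time"],s["tool_pos"],s["contact_force"],s["opening"])
E
```

```text
the job is handed in; nothing more can be done
None
the job is handed in; nothing more can be done
```

The culture box is open. The gripper is holding the lid by the latch tab at about 0.7 rad (40°), and I handed the job in at about 15.8 s. No verdict is reported, and joint angles can't be read directly, so the angles below come from pictures, forces and tool positions.

- **Vent paddle:** I pressed it onto its stop (force rose to 21 N and the picture showed it flat). I kept it there for about 1.1 s, and pictures taken after release show it back up. While holding, the force eased to about 7 N and the tool rose about 0.7 mm. I estimate the paddle stayed above 0.24 rad.
- **Latch and lid:** I pulled the tab about 9.5 mm to the left, and the 7 N side force matches that travel. I then lifted the nose off the ball along the hinge arc.
- **Last checks:** Over the final 1.8 s the lid did not visibly move (less than 0.1 px in the side view). The tab was still gripped at 15.6 mm with 35 N, and the dishes and bottles I could see were standing where they were.

**What disagreed:**
- **Finger length:** the fingertips end about 20 mm above the reported tool point. This showed at the paddle and in the side view, and I corrected for it.
- **Slipped grip:** the fingers slid toward the tab's top end during the lift. The lid therefore stopped at about 0.7 rad instead of the 0.75 I aimed for, and the hold is on the upper part of the tab.

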